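# Fetch the laryngoscope from the blocked supply drawer

### The job

A white scrub bottle has been left standing in the way of the supply drawer: lift it away and stand it upright in the round steel dish, setting it down rather than dropping it. Then pull the drawer out to its stop, take the laryngoscope out of it and lay it flat in the rectangular steel tray, again without dropping it, leaving the drawer fully out. Do not knock over the bottle, the amber jar or the steel beaker.

Things in the scene. Friction and masses are not known exactly. Their poses are not given: they have to be found in the camera images.
- bottle: White plastic scrub bottle, loose, standing on the table in front of the drawer: round body 60 mm in diameter, straight up to 95 mm, then a 38 mm wide cap; 125 mm tall in all, about 0.3 kg. Origin: centre of its underside; z is its axis, up.
- dish: Round low steel dish fixed on the table, where the bottle belongs: 164 mm across the rim, 18 mm high, flat floor 5 mm thick and about 144 mm across inside. Origin: centre of its underside, on the table.
- tray: Rectangular steel instrument tray fixed on the table, empty: 240 mm (its x) by 170 mm (its y), rim 25 mm high, walls 4 mm and floor 4 mm thick. Origin: centre of its underside, on the table. Dish and tray stand on either side of the robot's work area and may be swapped.
- unit_drawer0 (a joint): Drawer travel in m: 0 shut, stop at 0.161; may start a few mm ajar. It slides along the handle point's -x. It sits in a low white cabinet (235 mm deep, 270 mm wide, 94 mm tall); its front is 264 mm wide, its box walls 56 mm high and 6 mm thick, its floor 22 mm above the table.
- unit_drawer0_handle (a point): Middle of the drawer's bar handle, 56 mm above the table: a round steel bar 11 mm thick and 120 mm long along this frame's y, standing 35 mm off the drawer front, with a post at about 51 mm on either side of the middle. x points into the cabinet. The frame moves with the drawer.
- scope: Laryngoscope, loose, 0.2 kg, lying on its side in the drawer (unseen until opened), handle along the drawer's depth, a pack of swabs beside it: L-shaped steel tool, round ribbed handle 28 mm thick, 125 mm long along its y; curved blade 5 mm thick, 26 mm high, from the handle's +y end 75 mm towards its -x. Origin: handle's axis, mid-length, 14 mm above what it lies on; z up.
- scope_tip (a point): Tip of the laryngoscope's blade, at (-75, 47, 0) mm in the laryngoscope's frame.
- jar: Amber jar with a black lid, loose, 64 mm in diameter, 110 mm tall, standing beside the cabinet's front on the robot's left; a bystander. Origin: centre of its underside.
- beaker: Open steel beaker, loose, 72 mm across the rim, 90 mm tall, standing beside the cabinet's front on the robot's right; a bystander. Origin: centre of its underside.
Things that resemble listed ones, but are neither listed nor needed, are in the scene too. What is shaped like the bottle but green is not meant.

How it is judged:
By the outcome, as a careful person would: the job done as asked, in the order asked, and still so for the second after the job is handed in, with the robot touching nothing.
It also fails if it takes over 70 s, if anything falls off the work surface, if the arm or the gripper's body presses on something with over 40 N, if the wrist force passes 120 N, or if a joint passes its speed limit or range.

### The arm

A 6-joint arm with a two-finger parallel gripper is mounted at the origin on the work surface. World frame = base frame: x ahead of the robot, y to its left, z up, the work surface at z = 0. Lengths are in m, angles in rad, forces in N, time in s.
With the tool pointing down it reaches from about 0.35 to 1 m from the base axis. Payload 7.1 kg.
Tool frame: the origin (TCP) lies midway between the tips of the shut fingers; the grasp point (between the pads) lies 19 mm behind it; z points along the fingers, y is the line along which they close (so a half turn about z gives the same grasp; the last joint's range is limited). The gripper opens to 85 mm and grips with 20 to 120 N. Pads are 22 mm wide; open, the fingers measure 114 mm over their backs; the gripper's body (76 mm by 85 mm) begins 54 mm behind the grasp point. The pads swing forward as they close: fully open they stand 13 mm farther back than shut.
Start: joints at [-1.157, 0.423, 1.63, -0, 1.089, -0.019], TCP at [0.262, -0.567, 0.204] pointing down, gripper open.
Joint ranges: [-3, 3], [-0.9, 2.11], [0.09, 2.58], [-1.31, 4.45], [0.11, 2.69], [-2.54, 2.54]. Speed limits (rad/s): [2.39, 2.39, 3.01, 3.14, 3.14, 3.14].

### API

Orientations are given as a 3x3 rotation matrix whose columns are the frame's x, y, z axes.
In Python, from cell import arm gives the robot as it stands.
- The arm moves only by the shell command python3 -m inch 'ROWS'. ROWS is a JSON object of lists of equal length, an entry for each row: "dp": the shift along the tool's x, y, z as a fraction of full scale, a list of three; "turn": the turn, a rotation vector about the tool's x, y, z as a fraction of full scale, a list of three; "claw": the opening, from 0 (shut) to 1 (fully open). In form: {"dp": [[tx, ty, tz], ...], "turn": [[rx, ry, rz], ...], "claw": [claw, ...]}. A call has 1 to 5 rows; each row is the pose to reach, as a shift and turn from the pose commanded when the call began, along the tool's axes at that moment; what a row does not reach only later rows make up. Full scale, the value 1, is 300 mm for a shift and 90 degrees for a turn. A row lasts 1/8 s, in which the tool goes at most 62.5 mm and 10.7 degrees, less where a joint would pass 70% of its speed; a pose out of reach is approached as far as the arm can. A call with a number of a shift or a turn outside -1 to 1 is refused whole. A call with a gripper value outside its range is refused whole. The fingers move at their own pace and stop on an object; the grip force is fixed at half the most. Time passes only in rows, so rows that repeat a pose let the fingers close. It gives the time, the measured TCP pose, the force, the opening and the grip force at its end, in the units of the state.
- arm.get_state(): the state, without advancing time (a new reading comes with each control period).
- arm.snapshot(name): name is "scene" or "top" or "wrist"; returns a dict with "frame" (400x640x3 uint8, red, green, blue), "K" (3x3 intrinsics, pixels), "k1" (the pictures are not rectified: a ray, as slopes to the right and down, at radius r is drawn at 1 + k1 r^2 times it, then the intrinsics apply), "R" (3x3) and "t" (3): a world point X has camera coordinates R X + t. Camera axes: x right, y down, z forward; pixel columns grow to the right and rows downward; lengths in m; the calibration is good to about 2 mm. A picture is of the moment at which its call begins. There is no depth.
- arm.close_job(): hands the job in; it is judged then, once.
Trained networks look in a picture, given as the dict that the camera call returned (one of the last four; its "shot" number tells which), for a name from the list of things; names that differ only in an ending like _2 or _b are one class to them, and where a whole thing is asked for, a point or a joint stands for the part that bears it (a point fixed in the world has none). Each returns a list of dicts, best first, with "p" (0 to 1); they miss things now and then, are a little off and sometimes report something else, mostly with a low value. They report only what shows in the picture. A call takes as long as a camera call. They do not tell look-alikes from the thing itself.
- arm.cut_out(picture, query): "region" (400x640 bool, what is visible of it) and "extent" ([left, top, right, bottom] in pixels, round what is visible of it).
The state is a dict: "time_s": time; "qpos": joint angles; "dq": joint speeds; "joint_efforts": joint torques, N m; "tool_pos": TCP position; "eef_rot": TCP orientation; "force": force on the tool from outside, world axes, zero at the start; "moment": the same for the moment, N m; "grip_width": finger opening in m; "grasp_force": force on a finger pad.
Only numpy, scipy, OpenCV 4.12 (cv2) and the standard library are available. Lean on these libraries where they do the work, as an engineer would, in place of code of your own. Each camera call takes 0.05 s, during which the arm holds its last target. There are 200 camera calls.

## Working session

There is one attempt and no reset: what is moved stays moved. The work goes in short steps, Python scripts to look and compute and a shell command to move; the robot and the scene stay as the last step left them, time stands still between calls to the robot, and variables do not carry over. Pictures are saved under pics/ and viewed, at most 13 in all, crops included, and the job is handed in when it is done.

```bash
ls; mkdir -p pics; cat > h.py <<'E'
import numpy as np, cv2
from cell import arm
def ray(s,u,v):
    K=np.array(s["K"]);R=np.array(s["R"]);t=np.array(s["t"])
    p=cv2.undistortPoints(np.array([[[u,v]]],float),K,np.array([s["k1"],0,0,0,0.]))[0,0]
    # model: distorted = x(1+k1 r^2)
    return -R.T@t, R.T@np.array([p[0],p[1],1.])
def onz(s,u,v,z):
    c,d=ray(s,u,v); return c+d*(z-c[2])/d[2]
def proj(s,X):
    c=np.array(s["R"])@np.array(X)+np.array(s["t"]); x,y=c[:2]/c[2]; f=1+s["k1"]*(x*x+y*y)
    return (np.array(s["K"])@[x*f,y*f,1])[:2]
def save(s,name,box=None,scale=1):
    im=s["frame"][:,:,::-1]
    if box: im=im[box[1]:box[3],box[0]:box[2]]
    cv2.imwrite("pics/"+name,cv2.resize(im,None,fx=scale,fy=scale,interpolation=cv2.INTER_CUBIC))
def rel(target,tool_axes_target=None):
    st=arm.get_state();R=np.array(st["eef_rot"]);p=np.array(st["tool_pos"])
    print("dp",np.round(R.T@(np.array(target)-p)/0.3,4),end=" ")
    if tool_axes_target is not None:
        r=cv2.Rodrigues(R.T@tool_axes_target)[0].ravel(); print("turn",np.round(r/(np.pi/2),4),end="")
    print()
E
python3 - <<'E'
from h import *
a=arm.snapshot("scene");b=arm.snapshot("top")
save(a,"scene.png");save(b,"top.png")
for n,s in(("scene",a),("top",b)):
    print(n,"cam",np.round(ray(s,320,200)[0],3))
    for q in "bottle dish tray unit_drawer0 unit_drawer0_handle jar beaker".split():
        for d in arm.cut_out(s,q)[:3]:
            e=d["extent"];m=np.argwhere(d["region"]).mean(0)[::-1];print(q,round(d["p"],2),np.round(e),np.round(m,1),np.round(onz(s,*m,0),3))
print(np.round(arm.get_state()["eef_rot"],3))
E
```

```text
pics
scene cam [ 1.163 -0.323  0.628]
bottle 0.96 [282. 162. 311. 220.] [296.  192.4] [ 0.486 -0.006  0.   ]
bottle 0.77 [270. 130. 293. 179.] [279.5 153.7] [0.303 0.034 0.   ]
dish 0.68 [117. 196. 190. 251.] [152.6 223.4] [ 0.415 -0.351  0.   ]
tray 0.77 [358. 119. 447. 180.] [399.1 146.7] [0.453 0.361 0.   ]
unit_drawer0 0.93 [264. 209. 334. 241.] [306.9 218.7] [ 0.586 -0.028  0.   ]
unit_drawer0_handle 0.84 [283. 206. 360. 233.] [313.1 217.9] [ 0.591 -0.014  0.   ]
jar 0.62 [396. 185. 424. 235.] [408.7 204.8] [0.671 0.215 0.   ]
jar 0.36 [285. 163. 310. 220.] [296.  192.4] [ 0.486 -0.006  0.   ]
beaker 0.6 [219. 259. 261. 322.] [239.  289.7] [ 0.696 -0.242 -0.   ]
top cam [0.512 0.015 1.097]
bottle 0.76 [319. 205. 340. 231.] [328.2 216.5] [ 0.549 -0.036  0.   ]
bottle 0.74 [299. 272. 327. 302.] [310.9 288.7] [0.379 0.002 0.   ]
dish 0.88 [429. 238. 496. 307.] [461.2 271.8] [ 0.424 -0.352  0.   ]
dish 0.21 [406. 116. 443. 153.] [424.  134.9] [ 0.75  -0.264  0.   ]
tray 0.62 [112. 200. 205. 310.] [157.5 255.9] [0.45 0.36 0.  ]
unit_drawer0 0.79 [274. 154. 395. 182.] [334.8 162.8] [ 0.678 -0.05   0.   ]
unit_drawer0_handle 0.78 [276. 154. 394. 184.] [334.8 163.1] [ 0.677 -0.05   0.   ]
jar 0.92 [228. 120. 263. 158.] [244.1 138.9] [0.73  0.168 0.   ]
beaker 0.83 [408. 116. 444. 151.] [423.7 135.1] [ 0.75  -0.263  0.   ]
[[ 0.908  0.419  0.   ]
 [ 0.419 -0.908 -0.   ]
 [ 0.     0.    -1.   ]]
```

View pics/scene.png

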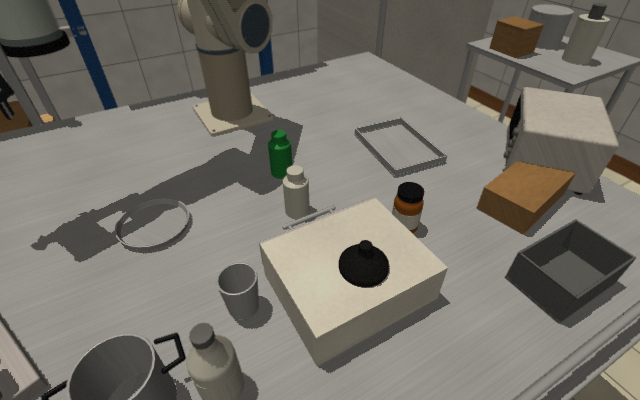

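View pics/top.png

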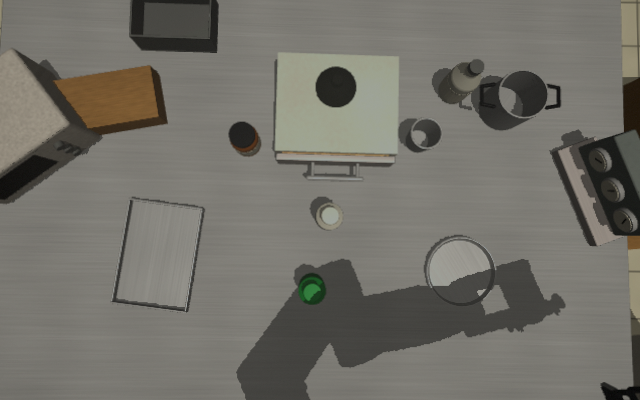

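The white bottle is at scene (296,192), top (329,216). Possible confusions are the green bottle at scene (280,155), top (312,289), and the large beige bottle at scene (213,365), top (465,78). I choose the small white one in front of the handle. The dish is on the right at top (460,271), the tray on the left at (157,256), the handle at top (335,178).

```bash
cat > fit.py <<'E'
from h import *
from scipy.optimize import least_squares
def cyl(x,y,prof):
    a=np.linspace(0,2*np.pi,40,endpoint=False)
    return np.array([[x+r*np.cos(t),y+r*np.sin(t),z] for r,z in prof for t in a])
def fitc(views,name,prof,x0):
    ex=[]
    for s in views:
        ds=arm.cut_out(s,name)
        ds=[d for d in ds if np.linalg.norm(proj(s,[*x0,prof[-1][1]/2])-np.argwhere(d["region"]).mean(0)[::-1])<25]
        if ds:
            yy,xx=np.where(ds[0]["region"]);ex.append((s,np.array([xx.min(),yy.min(),xx.max()+1,yy.max()+1.])))
    def f(p):
        o=[]
        for s,e in ex:
            q=np.array([proj(s,X) for X in cyl(*p,prof)]);o+=list(np.r_[q.min(0)-e[:2]+.0,q.max(0)-e[2:]])
        return o
    r=least_squares(f,x0,loss="soft_l1");print(name,len(ex),np.round(r.x,4),np.round(r.fun,1));return r.x
B=[(.03,0),(.03,.095),(.019,.1),(.019,.125)]
J=[(.032,0),(.032,.11)];K=[(.03,0),(.036,.09)];D=[(.07,0),(.082,.018)]
E
python3 - <<'E'
from fit import *
a=arm.snapshot("scene");b=arm.snapshot("top");v=[a,b]
fitc(v,"bottle",B,[.54,-.03]);fitc(v,"bottle",B,[.38,.005])
fitc(v,"jar",J,[.71,.16]);fitc(v,"beaker",K,[.73,-.25]);fitc(v,"dish",D,[.42,-.35])
d=arm.cut_out(b,"tray")[0]["region"].astype(np.uint8)
c=cv2.findContours(d,0,2)[0];r=cv2.minAreaRect(max(c,key=cv2.contourArea));bx=cv2.boxPoints(r)
P=np.array([onz(b,*p,.025) for p in bx]);print("tray",np.round(P.mean(0),3),np.round(P,3).tolist())
for u,v_ in((308,178),(361,178),(276,156),(396,158)): print(np.round(onz(b,u,v_,.056),4))
save(b,"crop.png",(265,145,405,240),5.5)
E
```

```text
bottle 2 [ 0.5463 -0.0335] [-0.6 -1.1 -0.5 -0.8 -0.4 -0.7 -0.  -0.8]
bottle 2 [0.3869 0.0005] [-1.5 -1.2  0.5 -1.5 -0.  -0.6  0.1 -0.3]
jar 2 [0.7166 0.1576] [-3.1 -2.9  1.8  2.1 -0.9 -0.6  0.9  0.9]
beaker 2 [ 0.7353 -0.2477] [-1.5 -1.   0.3  0.1 -1.1 -1.2  0.2  0.1]
dish 2 [ 0.4264 -0.3466] [-0.5 -1.  -0.3 -2.9 -0.8 -0.9  0.6 -0.5]
tray [0.453 0.351 0.025] [[0.346, 0.453, 0.025], [0.586, 0.428, 0.025], [0.56, 0.248, 0.025], [0.32, 0.276, 0.025]]
[0.633 0.014 0.056]
[ 0.6355 -0.1063  0.056 ]
[0.6816 0.0875 0.056 ]
[ 0.6831 -0.1857  0.056 ]
```

View pics/crop.png

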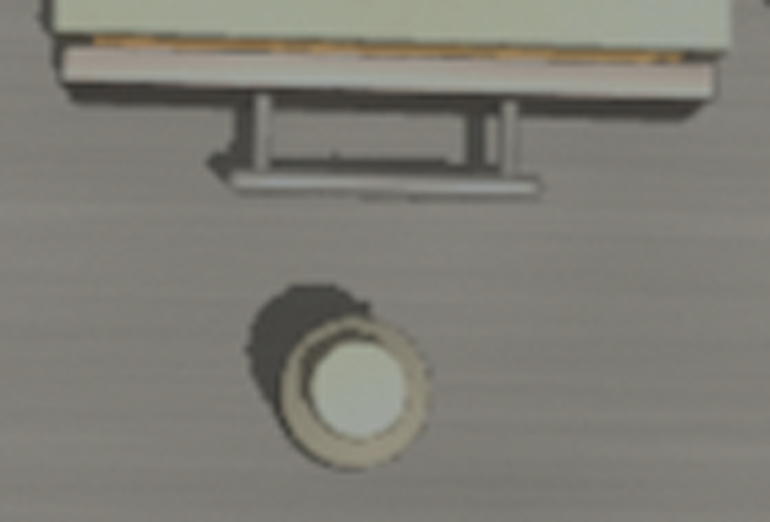

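The crop shows the white cap and body at top px (329,216), clear of the bar handle, which runs (306,178)–(363,179). The orange gap shows the drawer is slightly ajar. Moving.

```bash
python3 -m inch '{"dp":[[0.8,-0.61,0],[0.8,-0.61,0],[0.8,-0.61,0],[0.8,-0.61,0],[0.8,-0.61,0]],"turn":[[0,0,-0.36],[0,0,-0.36],[0,0,-0.36],[0,0,-0.36],[0,0,-0.36]],"claw":[1,1,1,1,1]}'
cat > t.py <<'E'
import sys;from h import *
x,y,z,a=map(float,sys.argv[1:5]);a=np.deg2rad(a)  # a: angle of tool x in world
c,s=np.cos(a),np.sin(a)
rel([x,y,z],np.array([[c,s,0],[s,-c,0],[0,0,-1]]))
E
python3 t.py .546 -.0335 .2 91
```

```text
time_s: 2.08
tool_pos: [0.4041, -0.2986, 0.2045]
eef_rot: [[0.541, 0.841, 0.0], [0.841, -0.541, -0.0], [0.0, 0.001, -1.0]]
force: [0.0, -0.6, -0.1]
grip_width: 0.0856
grasp_force: 0.0
dp [ 0.9991 -0.0806  0.0149] turn [ 3.000e-04  1.000e-04 -3.753e-01]
```

```bash
python3 -m inch '{"dp":[[0.999,-0.08,0.015],[0.999,-0.08,0.015],[0.999,-0.08,0.015],[0.999,-0.08,0.015],[0.999,-0.08,0.015]],"turn":[[0,0,-0.375],[0,0,-0.375],[0,0,-0.375],[0,0,-0.375],[0,0,-0.375]],"claw":[1,1,1,1,1]}'
python3 t.py .546 -.0335 .060 91
python3 - <<'E'
from fit import *
w=arm.snapshot("wrist");save(w,"w1.png")
fitc([w],"bottle",B,[.546,-.0335])
fitc([arm.snapshot("top"),w],"bottle",B,[.546,-.0335])
for d in arm.cut_out(w,"unit_drawer0_handle"): print(d["p"],d["extent"])
E
```

```text
time_s: 2.7
tool_pos: [0.5464, -0.0333, 0.1999]
eef_rot: [[-0.018, 1.0, 0.001], [1.0, 0.018, -0.0], [-0.0, 0.001, -1.0]]
force: [0.3, -0.3, -0.5]
grip_width: 0.0856
grasp_force: 0.0
dp [-0.0005 -0.0018  0.4664] turn [0.0005 0.     0.0003]
bottle 1 [ 0.5477 -0.033 ] [-0.7 -1.2  0.7  0.8]
bottle 1 [ 0.5477 -0.033 ] [-0.7 -1.2  0.7  0.8]
0.71 [402.3, 53.5, 490.4, 281.6]
```

View pics/w1.png

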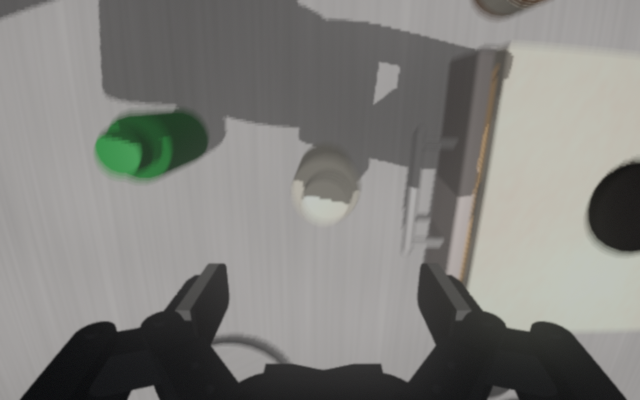

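The wrist view shows the white bottle at (325,185) between the fingers, green at (150,145), and the bar at (412,190) clear of the right finger. Descend and grip.

```bash
python3 -m inch '{"dp":[[0.001,0.003,0.15],[0.001,0.003,0.3],[0.001,0.003,0.42],[0.001,0.003,0.467],[0.001,0.003,0.467]],"turn":[[0,0,0],[0,0,0],[0,0,0],[0,0,0],[0,0,0]],"claw":[1,1,1,1,1]}'
python3 -m inch '{"dp":[[0,0,0],[0,0,0],[0,0,0],[0,0,0],[0,0,0]],"turn":[[0,0,0],[0,0,0],[0,0,0],[0,0,0],[0,0,0]],"claw":[0,0,0,0,0]}'
python3 -m inch '{"dp":[[0,0,0],[0,0,0],[0,0,-0.03],[0,0,-0.06],[0,0,-0.1]],"turn":[[0,0,0],[0,0,0],[0,0,0],[0,0,0],[0,0,0]],"claw":[0,0,0,0,0]}'
python3 t.py .426 -.347 .12 91
```

```text
time_s: 3.62
tool_pos: [0.5459, -0.0362, 0.0594]
eef_rot: [[-0.015, 1.0, -0.001], [1.0, 0.015, 0.0], [0.0, -0.001, -1.0]]
force: [0.2, -0.3, -0.0]
grip_width: 0.0856
grasp_force: 0.0
time_s: 4.25
tool_pos: [0.5467, -0.0354, 0.0612]
eef_rot: [[-0.017, 1.0, 0.001], [1.0, 0.017, -0.0], [-0.0, 0.001, -1.0]]
force: [-2.6, -0.6, 5.5]
grip_width: 0.0551
grasp_force: 64.2
time_s: 4.88
tool_pos: [0.5463, -0.0353, 0.0904]
eef_rot: [[-0.017, 1.0, -0.0], [1.0, 0.017, 0.0], [0.0, -0.0, -1.0]]
force: [0.9, 0.9, -4.4]
grip_width: 0.0552
grasp_force: 64.1
dp [-1.0322 -0.4181 -0.0987] turn [-0.     -0.     -0.0006]
```

```bash
python3 -m inch '{"dp":[[0,0,-0.1],[-0.2,-0.08,-0.1],[-0.4,-0.16,-0.1],[-0.6,-0.24,-0.1],[-0.75,-0.3,-0.1]],"turn":[[0,0,0],[0,0,0],[0,0,0],[0,0,0],[0,0,0]],"claw":[0,0,0,0,0]}'
python3 -m inch '{"dp":[[-0.14,-0.06,0],[-0.24,-0.1,0],[-0.28,-0.118,0],[-0.28,-0.118,0],[-0.28,-0.118,0]],"turn":[[0,0,0],[0,0,0],[0,0,0],[0,0,0],[0,0,0]],"claw":[0,0,0,0,0]}'
python3 t.py .426 -.347 .067 91
python3 - <<'E'
from fit import *
a=arm.snapshot("scene");save(a,"s2.png",(90,100,250,260),3.5)
E
```

```text
time_s: 5.5
tool_pos: [0.4594, -0.2638, 0.1205]
eef_rot: [[-0.016, 1.0, 0.001], [1.0, 0.016, -0.001], [-0.001, 0.001, -1.0]]
force: [1.2, -0.6, -4.4]
grip_width: 0.0547
grasp_force: 64.1
time_s: 6.12
tool_pos: [0.4263, -0.3453, 0.1197]
eef_rot: [[-0.017, 1.0, -0.0], [1.0, 0.017, 0.001], [0.001, -0.0, -1.0]]
force: [-0.9, -0.5, -3.1]
grip_width: 0.055
grasp_force: 64.2
dp [-0.0058 -0.0012  0.1756] turn [-0.0001 -0.0004 -0.0001]
```

View pics/s2.png

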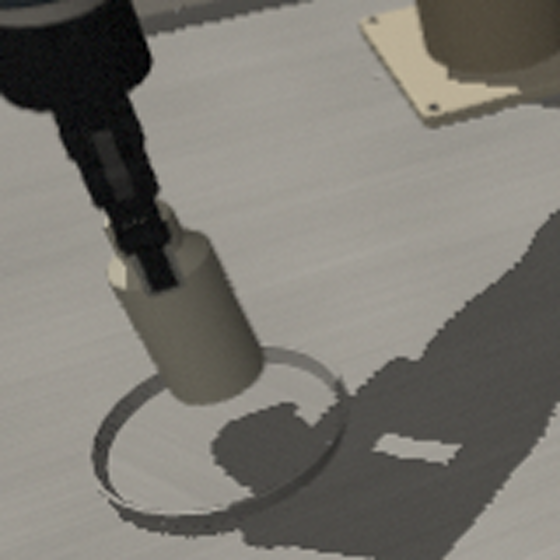

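The bottle hangs in line with the gripper over the dish, crop (190,310). Lower it gently.

```bash
python3 -m inch '{"dp":[[-0.003,0,0.07],[-0.005,0,0.12],[-0.005,0,0.15],[-0.005,0,0.165],[-0.005,0,0.165]],"turn":[[0,0,0],[0,0,0],[0,0,0],[0,0,0],[0,0,0]],"claw":[0,0,0,0,0]}'
python3 -m inch '{"dp":[[0,0,0.003],[0,0,0.006],[0,0,0.009],[0,0,0.012],[0,0,0.012]],"turn":[[0,0,0],[0,0,0],[0,0,0],[0,0,0],[0,0,0]],"claw":[0,0,0,0,0]}'
```

```text
time_s: 6.8
tool_pos: [0.4261, -0.3478, 0.07]
eef_rot: [[-0.017, 1.0, -0.0], [1.0, 0.017, 0.0], [0.0, -0.0, -1.0]]
force: [0.5, 0.3, -4.1]
grip_width: 0.0553
grasp_force: 64.3
time_s: 7.42
tool_pos: [0.4265, -0.3481, 0.0676]
eef_rot: [[-0.016, 1.0, 0.001], [1.0, 0.016, -0.001], [-0.001, 0.001, -1.0]]
force: [-1.8, 2.2, 7.0]
grip_width: 0.055
grasp_force: 67.3
```

Contact made. Open the fingers partly, then rise.

```bash
python3 -m inch '{"dp":[[0,0,0],[0,0,0],[0,0,0],[0,0,0],[0,0,0]],"turn":[[0,0,0],[0,0,0],[0,0,0],[0,0,0],[0,0,0]],"claw":[0.75,0.85,1,1,1]}'
python3 -m inch '{"dp":[[0,0,-0.05],[0,0,-0.15],[0,0,-0.3],[0,0,-0.44],[0,0,-0.44]],"turn":[[0,0,0],[0,0,0],[0,0,0],[0,0,0],[0,0,0]],"claw":[1,1,1,1,1]}'
python3 - <<'E'
from fit import *
v=[arm.snapshot("scene"),arm.snapshot("top")]
fitc(v,"bottle",[(r,z+.005) for r,z in B],[.426,-.347])
b=v[1]
for n in ("unit_drawer0_handle","unit_drawer0"):
  for d in arm.cut_out(b,n)[:2]: print(n,d["p"],d["extent"])
for u,w in ((306.5,178.1),(363.2,179)): print(np.round(onz(b,u,w,.056),4))
E
python3 t.py .6345 -.046 .2 91
```

```text
time_s: 8.05
tool_pos: [0.4261, -0.3479, 0.0665]
eef_rot: [[-0.017, 1.0, -0.0], [1.0, 0.017, -0.0], [-0.0, -0.0, -1.0]]
force: [-1.1, 0.4, -0.3]
grip_width: 0.0855
grasp_force: 0.0
time_s: 8.68
tool_pos: [0.4281, -0.3496, 0.2032]
eef_rot: [[-0.016, 1.0, 0.006], [1.0, 0.017, -0.005], [-0.005, 0.006, -1.0]]
force: [-0.2, -0.8, -0.3]
grip_width: 0.0851
grasp_force: 0.0
bottle 1 [ 0.4277 -0.3405] [-0.8 -0.4  0.6  0.4]
unit_drawer0_handle 0.67 [277.6, 152.3, 395.3, 179.9]
unit_drawer0 0.94 [276.3, 154.4, 394.1, 179.8]
unit_drawer0 0.58 [225.7, 118.5, 258.7, 158.3]
[0.6327 0.0174 0.056 ]
[ 0.6334 -0.1113  0.056 ]
dp [ 0.9927  0.7133 -0.0083] turn [-0.0011 -0.001  -0.0006]
```

```bash
python3 -m inch '{"dp":[[0.8,0.57,-0.01],[0.8,0.57,-0.01],[0.8,0.57,-0.01],[0.8,0.57,-0.01],[0.8,0.57,-0.01]],"turn":[[0,0,0],[0,0,0],[0,0,0],[0,0,0],[0,0,0]],"claw":[0.32,0.32,0.32,0.32,0.32]}'
python3 -m inch '{"dp":[[0.19,0.14,0],[0.19,0.14,0.05],[0.19,0.14,0.1],[0.19,0.14,0.15],[0.19,0.14,0.15]],"turn":[[0,0,0],[0,0,0],[0,0,0],[0,0,0],[0,0,0]],"claw":[0.32,0.32,0.32,0.32,0.32]}'
python3 - <<'E'
from h import *
w=arm.snapshot("wrist");save(w,"w2.png")
p=arm.get_state();print(np.round(proj(w,[.633,-.111,.056]),0),np.round(proj(w,[.6327,.0174,.056]),0))
E
python3 t.py .633 -.046 .038 91
```

```text
time_s: 9.6
tool_pos: [0.5938, -0.1026, 0.2004]
eef_rot: [[-0.018, 1.0, -0.002], [1.0, 0.018, 0.0], [0.0, -0.002, -1.0]]
force: [0.2, -0.2, -0.8]
grip_width: 0.0272
grasp_force: 0.0
time_s: 10.22
tool_pos: [0.6322, -0.0485, 0.1545]
eef_rot: [[-0.015, 1.0, -0.004], [1.0, 0.015, 0.0], [0.0, -0.004, -1.0]]
force: [0.4, -1.0, -0.2]
grip_width: 0.0276
grasp_force: 0.0
[323. 264.] [325. 117.]
dp [8.300e-03 3.000e-04 3.922e-01] turn [-0.0012 -0.0001 -0.0016]
```

View pics/w2.png

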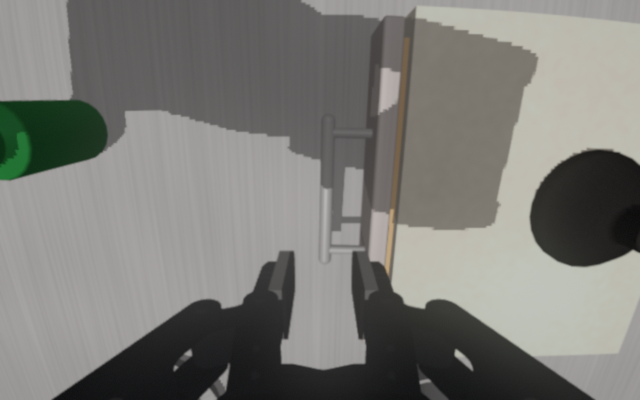

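The bar runs (327,118)–(323,262), matching the projection (325,117)–(323,264), and it is centred between the fingers. Descend.

```bash
python3 -m inch '{"dp":[[0.008,0,0.12],[0.008,0,0.2],[0.008,0,0.3],[0.008,0,0.39],[0.008,0,0.39]],"turn":[[0,0,0],[0,0,0],[0,0,0],[0,0,0],[0,0,0]],"claw":[0.32,0.32,0.32,0.32,0.32]}'
python3 -m inch '{"dp":[[0,0,0],[0,0,0],[0,0,0],[0,0,0],[0,0,0]],"turn":[[0,0,0],[0,0,0],[0,0,0],[0,0,0],[0,0,0]],"claw":[0,0,0,0,0]}'
```

```text
time_s: 10.9
tool_pos: [0.6327, -0.0455, 0.0383]
eef_rot: [[-0.016, 1.0, -0.003], [1.0, 0.016, 0.0], [0.0, -0.003, -1.0]]
force: [-0.1, -0.5, 0.2]
grip_width: 0.0271
grasp_force: 0.0
time_s: 11.52
tool_pos: [0.6342, -0.045, 0.0397]
eef_rot: [[-0.017, 1.0, 0.0], [1.0, 0.017, -0.0], [-0.0, 0.0, -1.0]]
force: [-0.3, -0.4, -0.3]
grip_width: -0.0001
grasp_force: 0.0
```

```bash
python3 - <<'E'
from h import *
w=arm.snapshot("wrist");a=arm.snapshot("scene")
save(a,"tmp.png");A=cv2.resize(a["frame"][150:270,240:400,::-1],(640,480),interpolation=cv2.INTER_CUBIC)
W=cv2.resize(w["frame"][:,:,::-1],(640,400))[80:,:][:320]
W=cv2.resize(W[:,150:550],(400,320));A=cv2.resize(A,(400,300))
o=np.zeros((320,800,3),np.uint8);o[:,:400]=W;o[:300,400:]=A
cv2.imwrite("pics/w3.png",o)
E
```

```text
(no output)
```

View pics/w3.png

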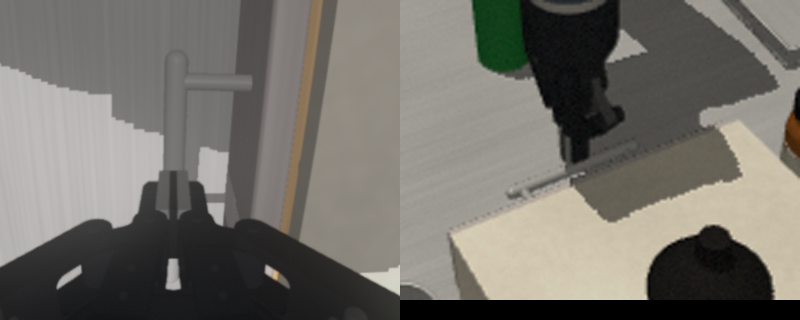

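The closed fingers are at the bar, wrist crop (172,190), but the opening reads 0 with no force. I check the geometry by projection.

```bash
python3 - <<'E'
from h import *
a=arm.snapshot("scene");w=arm.snapshot("wrist");t=np.array(arm.get_state()["tool_pos"]);print(t)
f=lambda p:((p[0]-240)/.4+400,(p[1]-150)/.4)
g=lambda p:(p[0]-150,p[1]-80)
for n,X in (("tcp",t),("bar",[.633,-.046,.056]),("barL",[.6327,.0174,.056]),("barR",[.6334,-.1113,.056]),("tcp+20",t+[0,0,.02]),("tcp+40",t+[0,0,.04])):
    print(n,np.round(f(proj(a,X))),np.round(g(proj(w,X))))
E
```

```text
[ 0.63410662 -0.04496654  0.03947162]
tcp [575. 179.] [173. 166.]
bar [573. 165.] [170. 181.]
barL [634. 141.] [172.  55.]
barR [507. 192.] [170. 282.]
tcp+20 [575. 163.] [173. 182.]
tcp+40 [574. 146.] [173. 203.]
```

```bash
python3 -m inch '{"dp":[[0,-0.01,0],[0,-0.02,0],[0,-0.03,0],[0,-0.04,0],[0,-0.05,0]],"turn":[[0,0,0],[0,0,0],[0,0,0],[0,0,0],[0,0,0]],"claw":[0,0,0,0,0]}'
python3 - <<'E'
from h import *
w=arm.snapshot("wrist");a=arm.snapshot("scene");s=arm.get_state();print(s["grip_width"],s["grasp_force"],s["force"])
A=cv2.resize(a["frame"][180:240,270:350,::-1],(400,300),interpolation=cv2.INTER_CUBIC)
o=np.zeros((320,800,3),np.uint8);o[:,:400]=w["frame"][80:,150:550,::-1];o[:300,400:]=A
cv2.imwrite("pics/w4.png",o)
E
```

```text
time_s: 12.35
tool_pos: [0.6189, -0.0453, 0.0395]
eef_rot: [[-0.017, 1.0, 0.0], [1.0, 0.017, 0.0], [0.0, 0.0, -1.0]]
force: [0.3, -0.9, -0.5]
grip_width: 0.0001
grasp_force: 0.0
-6.437304090695583e-05 0.0 [-1.05663652 -0.53445104  0.24554435]
```

View pics/w4.png

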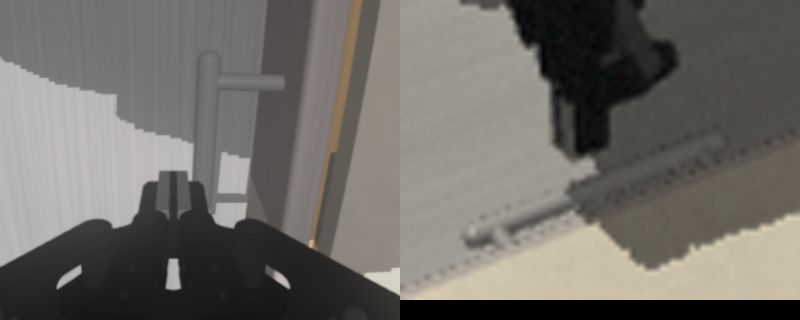

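The closed fingers passed over the bar: the tip shows at scene (305,211) while the drawer stayed put. I measure the real tip height in the image.

```bash
python3 - <<'E'
from h import *
a=arm.snapshot("scene");w=arm.snapshot("wrist");st=arm.get_state();t=np.array(st["tool_pos"]);print(t,np.round(st["qpos"],3))
for z in (0,.01,.02,.03): print(z,np.round(proj(a,t+[0,0,z]),1),np.round(proj(w,t+[0,0,z]),1), "finger front face edge",np.round(proj(w,t+[0,.011,z]),1))
X=[.633,-.046,.056];print("bar",np.round(proj(a,X),1))
im=cv2.cvtColor(a["frame"],cv2.COLOR_RGB2GRAY);print(im[200:222:1,305]);print(im[200:222,307])
iw=cv2.cvtColor(w["frame"],cv2.COLOR_RGB2GRAY);print(iw[235:262,312])
E
```

```text
[ 0.61918466 -0.04523703  0.03958965] [-0.092  0.634  1.725  0.     0.783 -0.109]
0 [306.8 217.6] [323.  245.6] finger front face edge [323.3 227.3]
0.01 [306.7 214.3] [323.  253.5] finger front face edge [323.4 234.3]
0.02 [306.6 211.1] [323.  262.2] finger front face edge [323.4 242.1]
0.03 [306.4 207.7] [323.1 272. ] finger front face edge [323.4 250.8]
bar [309.3 216.1]
[ 13  12  16  17  12  16  20  14  11  15  36  77 124 154 156 148 102  79
  87  87  83 104]
[ 20  19  12  18  17  16  19  17  18  17  42 115 152 154 147  99  78  87
  86  83  73  79]
[187 187 187 187 187 187 187 187 187 187 187 187 187 187 180 154 117  99
  96  96  95  95  95  96  96  95  95]
```

Tips sit about 22–25 mm higher than the reported TCP, so I go that much deeper on the bar.

```bash
python3 -m inch '{"dp":[[0,0,-0.1],[0,0.046,-0.1],[0,0.046,-0.1],[0,0.046,-0.1],[0,0.046,-0.1]],"turn":[[0,0,0],[0,0,0],[0,0,0],[0,0,0],[0,0,0]],"claw":[0,0.32,0.32,0.32,0.32]}'
python3 -m inch '{"dp":[[0,0,0.05],[0,0,0.1],[0,0,0.13],[0,0,0.16],[0,0,0.18]],"turn":[[0,0,0],[0,0,0],[0,0,0],[0,0,0],[0,0,0]],"claw":[0.32,0.32,0.32,0.32,0.32]}'
python3 -m inch '{"dp":[[0,0,0],[0,0,0],[0,0,0],[0,0,0],[0,0,0]],"turn":[[0,0,0],[0,0,0],[0,0,0],[0,0,0],[0,0,0]],"claw":[0.32,0,0,0,0]}'
```

```text
time_s: 13.18
tool_pos: [0.6321, -0.0449, 0.0687]
eef_rot: [[-0.017, 1.0, -0.002], [1.0, 0.017, 0.0], [0.0, -0.002, -1.0]]
force: [-0.2, 1.2, -0.5]
grip_width: 0.0272
grasp_force: 0.0
time_s: 13.8
tool_pos: [0.6328, -0.045, 0.0148]
eef_rot: [[-0.016, 1.0, -0.0], [1.0, 0.016, 0.0], [0.0, -0.0, -1.0]]
force: [0.1, 0.3, 0.4]
grip_width: 0.027
grasp_force: 0.0
time_s: 14.42
tool_pos: [0.6334, -0.045, 0.016]
eef_rot: [[-0.016, 1.0, 0.001], [1.0, 0.016, 0.0], [-0.0, 0.001, -1.0]]
force: [0.9, -0.3, 2.5]
grip_width: 0.0084
grasp_force: 58.8
```

```bash
python3 -m inch '{"dp":[[0,-0.04,0],[0,-0.1,0],[0,-0.18,0],[0,-0.26,0],[0,-0.34,0]],"turn":[[0,0,0],[0,0,0],[0,0,0],[0,0,0],[0,0,0]],"claw":[0,0,0,0,0]}'
python3 -m inch '{"dp":[[0,-0.06,0],[0,-0.1,0],[0,-0.14,0],[0,-0.15,0],[0,-0.15,0]],"turn":[[0,0,0],[0,0,0],[0,0,0],[0,0,0],[0,0,0]],"claw":[0,0,0,0,0]}'
python3 -m inch '{"dp":[[0,-0.01,0],[0,-0.02,0],[0,-0.03,0],[0,-0.04,0],[0,-0.05,0]],"turn":[[0,0,0],[0,0,0],[0,0,0],[0,0,0],[0,0,0]],"claw":[0,0,0,0,0]}'
```

```text
time_s: 15.05
tool_pos: [0.5297, -0.0443, 0.016]
eef_rot: [[-0.015, 1.0, 0.0], [1.0, 0.015, 0.003], [0.003, 0.0, -1.0]]
force: [1.8, 19.9, 4.1]
grip_width: 0.009
grasp_force: 60.0
time_s: 15.68
tool_pos: [0.4838, -0.0441, 0.0159]
eef_rot: [[-0.015, 1.0, -0.002], [1.0, 0.015, 0.004], [0.004, -0.002, -1.0]]
force: [-0.5, 27.0, 9.8]
grip_width: 0.0088
grasp_force: 60.6
time_s: 16.3
tool_pos: [0.4761, -0.0442, 0.0162]
eef_rot: [[-0.014, 1.0, 0.011], [1.0, 0.014, 0.003], [0.003, 0.011, -1.0]]
force: [23.7, 37.3, -18.5]
grip_width: 0.0087
grasp_force: 58.1
```

Stop reached (x force rises). Ease, release, and rise.

```bash
python3 -m inch '{"dp":[[0.005,0.015,0],[0.01,0.025,0],[0.01,0.025,0],[0.01,0.025,0],[0.01,0.025,0]],"turn":[[0,0,0],[0,0,0],[0,0,0],[0,0,0],[0,0,0]],"claw":[0,0,0.32,0.32,0.32]}'
python3 -m inch '{"dp":[[0,0,-0.05],[0,0,-0.15],[0,0,-0.3],[0,0,-0.5],[0,0,-0.65]],"turn":[[0,0,0],[0,0,0],[0,0,0],[0,0,0],[0,0,0]],"claw":[0.32,0.32,0.32,0.5,1]}'
python3 -m inch '{"dp":[[0,0.2,0],[0,0.35,0],[0,0.35,0],[0,0.35,0],[0,0.35,0]],"turn":[[0,0,0.1],[0,0,0.2],[0,0,0.3],[0,0,0.4],[0,0,0.5]],"claw":[1,1,1,1,1]}'
python3 - <<'E'
from fit import *
w=arm.snapshot("wrist");b=arm.snapshot("top")
o=np.zeros((400,800,3),np.uint8);o[:,:480]=w["frame"][:,80:560,::-1]
o[:,480:]=cv2.resize(b["frame"][130:290,260:388,::-1],(320,400),interpolation=cv2.INTER_CUBIC)
cv2.imwrite("pics/w5.png",o)
for n,s in(("w",w),("t",b)):
  for q in("scope","unit_drawer0"):
    for d in arm.cut_out(s,q)[:2]:
      r=cv2.minAreaRect(np.argwhere(d["region"])[:,::-1].astype(np.float32))
      print(n,q,round(d["p"],2),np.round(d["extent"]),r)
E
```

```text
time_s: 16.92
tool_pos: [0.4778, -0.0447, 0.0154]
eef_rot: [[-0.016, 1.0, -0.001], [1.0, 0.016, 0.0], [0.0, -0.001, -1.0]]
force: [1.1, 0.9, 0.2]
grip_width: 0.0276
grasp_force: 0.0
time_s: 17.55
tool_pos: [0.4786, -0.0447, 0.214]
eef_rot: [[-0.016, 1.0, 0.003], [1.0, 0.016, -0.0], [-0.0, 0.003, -1.0]]
force: [0.1, -1.2, -0.2]
grip_width: 0.0595
grasp_force: 0.0
time_s: 18.18
tool_pos: [0.5831, -0.0429, 0.2114]
eef_rot: [[0.699, 0.715, 0.0], [0.715, -0.699, -0.0], [0.0, 0.0, -1.0]]
force: [0.4, 0.3, 0.0]
grip_width: 0.0854
grasp_force: 0.0
w scope 0.56 [302. 108. 404. 239.] ((371.8028869628906, 176.31275939941406), (82.28743743896484, 122.52490997314453), 43.53120040893555)
w scope 0.34 [168.   3. 483. 318.] ((324.3963928222656, 175.52938842773438), (263.1898193359375, 222.44467163085938), 47.60256576538086)
w unit_drawer0 0.59 [170.   4. 481. 316.] ((325.13726806640625, 175.0609130859375), (261.39495849609375, 222.38328552246094), 47.42633056640625)
```

View pics/w5.png

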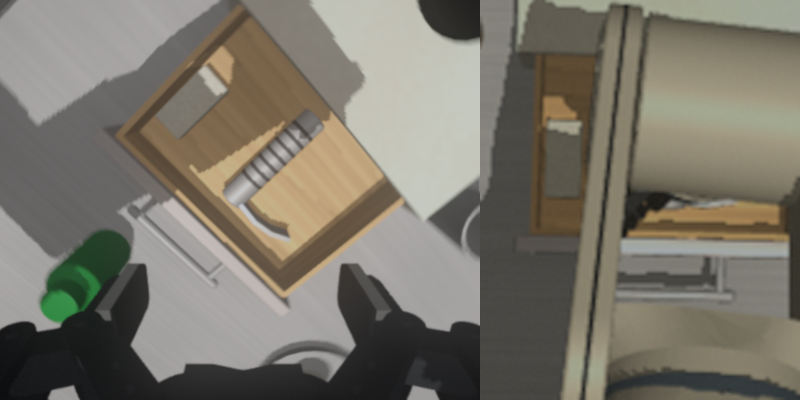

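The open drawer shows the scope: handle from crop (312,120) to (235,195), blade tip at (288,237), swab pack at (195,100). The green bottle stays outside at (85,275).

```bash
python3 - <<'E'
from h import *
w=arm.snapshot("wrist")
A=onz(w,395,119,.036);Bq=onz(w,313,197,.036);T=onz(w,368,237,.036)
print(A,Bq,T,np.linalg.norm(A-Bq))
d=(A-Bq)[:2];print("axis deg",np.degrees(np.arctan2(d[1],d[0])),"mid",(A+Bq)/2)
for d in arm.cut_out(w,"scope")[:1]:
    r=d["region"].copy(); 
    pts=np.array([onz(w,u,v,.036)[:2] for v,u in np.argwhere(r)]);print(pts.min(0),pts.max(0))
    # handle pixels: exclude blade (y much less)
    for lo in np.arange(pts[:,0].min(),pts[:,0].max(),.012):
        m=(pts[:,0]>=lo)&(pts[:,0]<lo+.012);print(round(lo,3),np.round([pts[m,1].min(),pts[m,1].max()],4))
E
```

```text
[ 0.6784981  -0.05000708  0.036     ] [ 0.56042592 -0.05105925  0.036     ] [ 0.57223452 -0.12784526  0.036     ] 0.11807686754250758
axis deg 0.510563451512995 mid [ 0.61946201 -0.05053316  0.036     ]
[ 0.55246536 -0.13153118] [ 0.68241188 -0.03417356]
0.552 [-0.1234 -0.037 ]
0.564 [-0.1315 -0.036 ]
0.576 [-0.1224 -0.0357]
0.588 [-0.0644 -0.0354]
0.6 [-0.0643 -0.0351]
0.612 [-0.0646 -0.0351]
0.624 [-0.0648 -0.0352]
0.636 [-0.0647 -0.0349]
0.648 [-0.0646 -0.0346]
0.66 [-0.0641 -0.0342]
0.672 [-0.0635 -0.0342]
```

```bash
python3 t.py .612 -.050 .1 0.6; python3 t.py .612 -.050 .211 0.6
```

```text
dp [0.0493 0.0855 0.369 ] turn [ 0.     -0.      0.5048]
dp [ 0.0493  0.0855 -0.001 ] turn [ 0.     -0.      0.5048]
```

```bash
python3 -m inch '{"dp":[[0.049,0.085,0],[0.049,0.085,0],[0.049,0.085,0.05],[0.049,0.085,0.1],[0.049,0.085,0.15]],"turn":[[0,0,0.11],[0,0,0.22],[0,0,0.33],[0,0,0.44],[0,0,0.505]],"claw":[0.6,0.6,0.6,0.6,0.6]}'
python3 -m inch '{"dp":[[0,0,0],[0,0,0.06],[0,0,0.12],[0,0,0.2],[0,0,0.2]],"turn":[[0,0,0],[0,0,0],[0,0,0],[0,0,0],[0,0,0]],"claw":[0.6,0.6,0.6,0.6,0.6]}'
python3 t.py .612 -.050 .008 0.6
```

```text
time_s: 19.2
tool_pos: [0.6119, -0.05, 0.1651]
eef_rot: [[1.0, 0.006, -0.0], [0.006, -1.0, 0.0], [-0.0, -0.0, -1.0]]
force: [0.6, -0.5, -0.2]
grip_width: 0.0513
grasp_force: 0.0
time_s: 19.82
tool_pos: [0.61, -0.0498, 0.103]
eef_rot: [[1.0, 0.009, -0.005], [0.009, -1.0, 0.001], [-0.005, -0.001, -1.0]]
force: [-0.6, -0.1, -0.1]
grip_width: 0.0511
grasp_force: 0.0
dp [0.0083 0.001  0.3165] turn [-0.0004  0.0031 -0.0007]
```

```bash
python3 -m inch '{"dp":[[0.004,0.001,0.1],[0.004,0.001,0.2],[0.004,0.001,0.27],[0.004,0.001,0.31],[0.004,0.001,0.31]],"turn":[[0,0,0],[0,0,0],[0,0,0],[0,0,0],[0,0,0]],"claw":[0.6,0.6,0.6,0.6,0.6]}'
python3 -m inch '{"dp":[[0,0,0],[0,0,0],[0,0,0],[0,0,0],[0,0,0]],"turn":[[0,0,0],[0,0,0],[0,0,0],[0,0,0],[0,0,0]],"claw":[0.5,0.3,0,0,0]}'
```

```text
time_s: 20.45
tool_pos: [0.6129, -0.0502, 0.0121]
eef_rot: [[1.0, 0.009, -0.001], [0.009, -1.0, 0.0], [-0.001, -0.0, -1.0]]
force: [0.8, 0.3, 0.2]
grip_width: 0.0513
grasp_force: 0.0
time_s: 21.08
tool_pos: [0.6142, -0.0505, 0.0138]
eef_rot: [[1.0, 0.009, 0.002], [0.009, -1.0, -0.0], [0.002, 0.0, -1.0]]
force: [-0.4, -1.2, 6.3]
grip_width: 0.022
grasp_force: 55.6
```

Grip reads 22 mm on a 28 mm handle with an upward push, which means it's held above its axis. Reopen and go about 7 mm lower.

```bash
python3 -m inch '{"dp":[[0,0,0],[0,0,0],[0,0,0.012],[0,0,0.024],[0,0,0.027]],"turn":[[0,0,0],[0,0,0],[0,0,0],[0,0,0],[0,0,0]],"claw":[0.6,0.6,0.6,0.6,0.6]}'
python3 -m inch '{"dp":[[0,0,0],[0,0,0],[0,0,0],[0,0,0],[0,0,0]],"turn":[[0,0,0],[0,0,0],[0,0,0],[0,0,0],[0,0,0]],"claw":[0.5,0.3,0,0,0]}'
```

```text
time_s: 21.7
tool_pos: [0.6127, -0.0502, 0.0038]
eef_rot: [[1.0, 0.009, -0.001], [0.009, -1.0, 0.0], [-0.001, -0.0, -1.0]]
force: [0.5, 0.3, -0.6]
grip_width: 0.0508
grasp_force: 0.0
time_s: 22.32
tool_pos: [0.6135, -0.0503, 0.0048]
eef_rot: [[1.0, 0.009, 0.001], [0.009, -1.0, -0.0], [0.001, 0.0, -1.0]]
force: [-0.1, -0.4, 5.1]
grip_width: 0.0255
grasp_force: 59.3
```

```bash
python3 -m inch '{"dp":[[0,0,-0.03],[0,0,-0.08],[0,0,-0.16],[0,0,-0.26],[0,0,-0.36]],"turn":[[0,0,0],[0,0,0],[0,0,0],[0,0,0],[0,0,0]],"claw":[0,0,0,0,0]}'
python3 -m inch '{"dp":[[0,0,-0.1],[0,0,-0.2],[0,0,-0.2],[0,0,-0.2],[0,0,-0.2]],"turn":[[0,0,0],[0,0,0],[0,0,0],[0,0,0],[0,0,0]],"claw":[0,0,0,0,0]}'
python3 t.py .448 .379 .17 0.6
python3 - <<'E'
from h import *
w=arm.snapshot("wrist")
a=arm.snapshot("scene")
o=np.zeros((400,800,3),np.uint8);o[:,:480]=w["frame"][:,80:560,::-1]
o[:,480:]=cv2.resize(a["frame"][60:260,220:380,::-1],(320,400),interpolation=cv2.INTER_CUBIC)
cv2.imwrite("pics/w6.png",o)
E
```

```text
time_s: 22.95
tool_pos: [0.6129, -0.0502, 0.114]
eef_rot: [[1.0, 0.009, -0.0], [0.009, -1.0, 0.0], [-0.0, -0.0, -1.0]]
force: [-0.0, -0.3, -1.8]
grip_width: 0.0258
grasp_force: 59.2
time_s: 23.58
tool_pos: [0.612, -0.0502, 0.1709]
eef_rot: [[1.0, 0.009, -0.003], [0.009, -1.0, 0.0], [-0.003, -0.0, -1.0]]
force: [-0.5, 0.5, -2.1]
grip_width: 0.0256
grasp_force: 59.3
dp [-0.5343 -1.4353  0.0049] turn [-0.0002  0.0017 -0.0011]
```

View pics/w6.png

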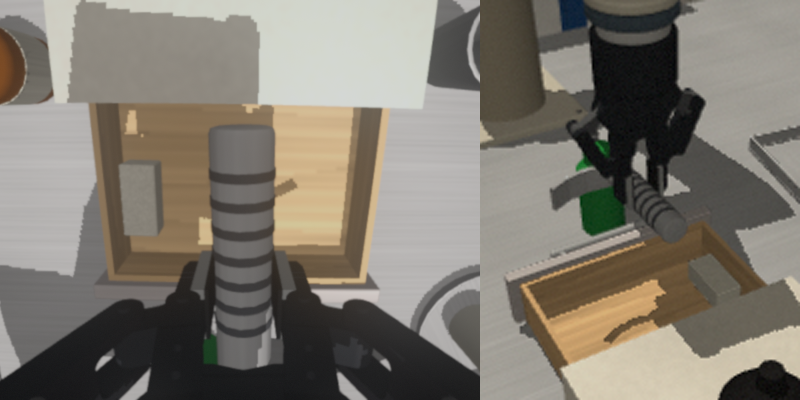

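The scope is held level by its handle (wrist crop column 240) and clear of the drawer. Carry to the tray.

```bash
python3 -m inch '{"dp":[[-0.07,-0.17,0],[-0.14,-0.35,0],[-0.2,-0.52,0],[-0.27,-0.69,0],[-0.33,-0.86,0]],"turn":[[0,0,0],[0,0,0],[0,0,0],[0,0,0],[0,0,0]],"claw":[0,0,0,0,0]}'
python3 -m inch '{"dp":[[-0.06,-0.17,0],[-0.12,-0.34,0],[-0.18,-0.5,0],[-0.2,-0.575,0],[-0.204,-0.575,0]],"turn":[[0,0,0],[0,0,0],[0,0,0],[0,0,0],[0,0,0]],"claw":[0,0,0,0,0]}'
python3 t.py .448 .379 -.005 0.6
python3 - <<'E'
from h import *
w=arm.snapshot("wrist");b=arm.snapshot("top")
d=arm.cut_out(b,"tray")
for q in d[:2]: print(q["p"],q["extent"])
o=np.zeros((400,800,3),np.uint8);o[:,:480]=w["frame"][:,80:560,::-1]
o[:,480:]=cv2.resize(b["frame"][160:340,80:224,::-1],(320,400),interpolation=cv2.INTER_CUBIC)
cv2.imwrite("pics/w7.png",o)
E
```

```text
time_s: 24.3
tool_pos: [0.5108, 0.2083, 0.1719]
eef_rot: [[1.0, 0.009, -0.001], [0.009, -1.0, -0.0], [-0.001, 0.0, -1.0]]
force: [1.6, 0.2, -2.3]
grip_width: 0.0257
grasp_force: 59.4
time_s: 24.92
tool_pos: [0.4487, 0.3798, 0.1719]
eef_rot: [[1.0, 0.011, -0.0], [0.011, -1.0, -0.001], [-0.0, 0.001, -1.0]]
force: [1.0, 0.4, -2.6]
grip_width: 0.0256
grasp_force: 59.5
dp [-0.0023  0.0024  0.5896] turn [0.0003 0.0002 0.0003]
0.61 [113.0, 200.7, 204.3, 313.4]
```

View pics/w7.png

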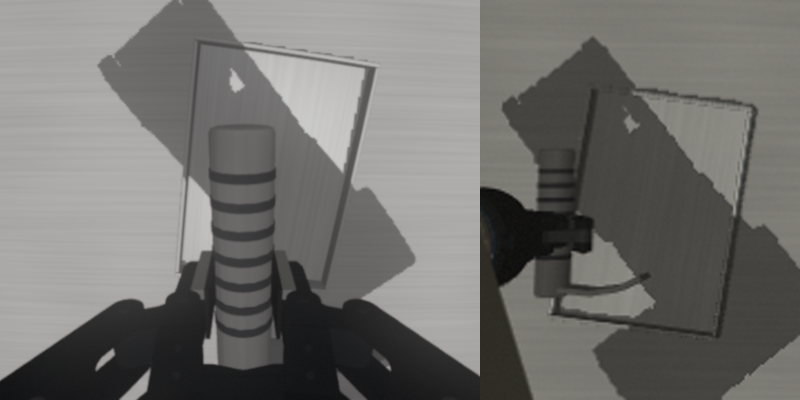

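The scope hangs over the tray; tray corners in the wrist crop at (197,41), (376,66), left edge down to (180,272). Compute the fit.

```bash
python3 - <<'E'
from h import *
w=arm.snapshot("wrist");b=arm.snapshot("top")
for u,v in((277,41),(456,66),(260,272),(404,288)): print("w",np.round(onz(w,u,v,.025)[:2],3))
for x,y in((595,90),(755,106),(717,335),(552,312)): print("t",np.round(onz(b,80+(x-480)*.45,160+y*.45,.025)[:2],3))
E
```

```text
w [0.578 0.419]
w [0.56  0.258]
w [0.351 0.445]
w [0.332 0.288]
t [0.576 0.416]
t [0.563 0.252]
t [0.329 0.282]
t [0.35  0.448]
```

```bash
python3 -m inch '{"dp":[[0,-0.005,0.12],[0,-0.005,0.26],[0,-0.005,0.4],[0,-0.005,0.5],[0,-0.005,0.55]],"turn":[[0,0,0],[0,0,0],[0,0,0],[0,0,0],[0,0,0]],"claw":[0,0,0,0,0]}'
python3 -m inch '{"dp":[[0,0,0.015],[0,0,0.03],[0,0,0.045],[0,0,0.05],[0,0,0.05]],"turn":[[0,0,0],[0,0,0],[0,0,0],[0,0,0],[0,0,0]],"claw":[0,0,0,0,0]}'
```

```text
time_s: 25.8
tool_pos: [0.449, 0.3789, 0.0059]
eef_rot: [[1.0, 0.007, -0.002], [0.007, -1.0, -0.001], [-0.002, 0.001, -1.0]]
force: [-0.3, 0.9, -3.2]
grip_width: 0.0255
grasp_force: 59.6
time_s: 26.42
tool_pos: [0.4493, 0.3805, -0.0073]
eef_rot: [[1.0, 0.009, 0.0], [0.009, -1.0, 0.0], [0.0, -0.0, -1.0]]
force: [0.5, 0.3, -2.5]
grip_width: 0.0254
grasp_force: 59.6
```

```bash
python3 -m inch '{"dp":[[0,0,0.005],[0,0,0.01],[0,0,0.015],[0,0,0.018],[0,0,0.018]],"turn":[[0,0,0],[0,0,0],[0,0,0],[0,0,0],[0,0,0]],"claw":[0,0,0,0,0]}'
python3 -m inch '{"dp":[[0,0,0.003],[0,0,0.006],[0,0,0.009],[0,0,0.009],[0,0,0.009]],"turn":[[0,0,0],[0,0,0],[0,0,0],[0,0,0],[0,0,0]],"claw":[0,0,0,0,0]}'
```

```text
time_s: 27.05
tool_pos: [0.4492, 0.3803, -0.013]
eef_rot: [[1.0, 0.009, -0.0], [0.009, -1.0, -0.0], [-0.0, 0.0, -1.0]]
force: [0.3, 0.3, -2.8]
grip_width: 0.0258
grasp_force: 59.7
time_s: 27.68
tool_pos: [0.4492, 0.3804, -0.0134]
eef_rot: [[1.0, 0.009, 0.0], [0.009, -1.0, 0.0], [0.0, -0.0, -1.0]]
force: [-6.5, -4.6, 23.5]
grip_width: 0.0255
grasp_force: 62.3
```

Contact (23 N). Ease 1 mm, release, rise, and inspect.

```bash
python3 -m inch '{"dp":[[0,0,-0.003],[0,0,-0.005],[0,0,-0.005],[0,0,-0.005],[0,0,-0.005]],"turn":[[0,0,0],[0,0,0],[0,0,0],[0,0,0],[0,0,0]],"claw":[0,0,0.5,0.5,0.5]}'
python3 -m inch '{"dp":[[0,0,-0.03],[0,0,-0.1],[0,0,-0.3],[0,0,-0.5],[0,0,-0.7]],"turn":[[0,0,0],[0,0,0],[0,0,0],[0,0,0],[0,0,0]],"claw":[0.5,0.5,0.5,0.5,0.5]}'
python3 -m inch '{"dp":[[-0.2,0.1,0],[-0.4,0.2,0],[-0.5,0.4,0],[-0.5,0.5,0],[-0.5,0.5,0]],"turn":[[0,0,0],[0,0,0],[0,0,0],[0,0,0],[0,0,0]],"claw":[0.5,0.5,0.5,0.5,0.5]}'
python3 - <<'E'
from fit import *
a=arm.snapshot("scene");b=arm.snapshot("top");v=[a,b]
fitc(v,"bottle",[(r,z+.005) for r,z in B],[.426,-.345])
fitc(v,"jar",J,[.717,.158]);fitc(v,"beaker",K,[.735,-.248])
o=np.zeros((500,800,3),np.uint8)
o[:250,:400]=cv2.resize(b["frame"][:,:,::-1],(400,250),interpolation=cv2.INTER_AREA);o[:250,400:]=cv2.resize(a["frame"][:,:,::-1],(400,250),interpolation=cv2.INTER_AREA)
o[250:,:400]=cv2.resize(b["frame"][135:285,210:450,::-1],(400,250));o[250:,400:]=cv2.resize(a["frame"][100:200,330:490,::-1],(400,250))
cv2.imwrite("pics/end.png",o)
E
```

```text
time_s: 28.3
tool_pos: [0.4492, 0.3804, -0.0143]
eef_rot: [[1.0, 0.009, 0.0], [0.009, -1.0, 0.0], [0.0, -0.0, -1.0]]
force: [-0.3, 0.2, -0.1]
grip_width: 0.0424
grasp_force: 0.0
time_s: 28.92
tool_pos: [0.4491, 0.3802, 0.1995]
eef_rot: [[1.0, 0.009, 0.001], [0.009, -1.0, 0.001], [0.001, -0.001, -1.0]]
force: [1.4, 0.9, -0.1]
grip_width: 0.0427
grasp_force: 0.0
time_s: 29.55
tool_pos: [0.2994, 0.2271, 0.197]
eef_rot: [[1.0, 0.007, 0.001], [0.007, -1.0, 0.001], [0.001, -0.001, -1.0]]
force: [1.0, 0.4, 0.3]
grip_width: 0.0429
grasp_force: 0.0
bottle 2 [ 0.4285 -0.3403] [-0.8 -1.6  0.1 -0.  -1.9 -0.8  0.5 -0. ]
jar 2 [0.7169 0.1585] [-2.7 -2.9  1.2  1.  -1.3 -0.8  1.5  0.8]
beaker 2 [ 0.7358 -0.2477] [-2.4 -0.8  0.4  0.3 -2.1 -0.4  0.2 -0.1]
```

View pics/end.png

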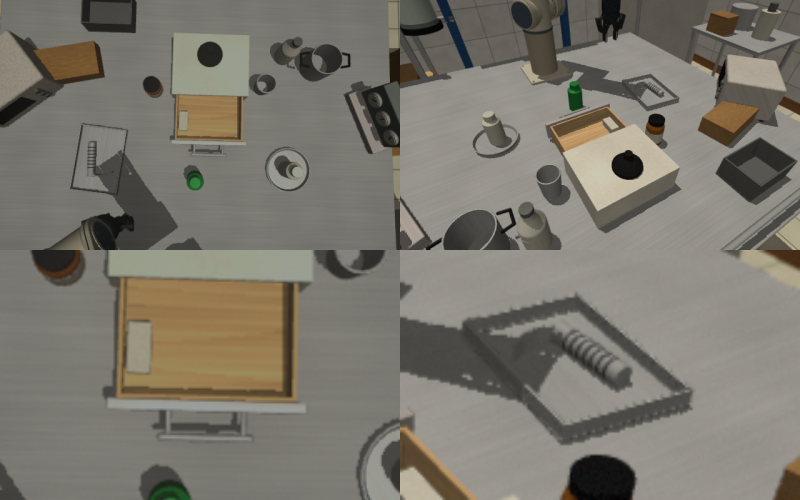

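The final picture shows the bottle upright in the dish, top view (290,170). The scope lies flat in the tray at (92,158), the drawer is out at the travel where the stop was felt, and the jar and beaker have not moved.

```bash
python3 -c "
from cell import arm
print(arm.close_job())"
```

```text
the job is handed in; nothing more can be done
None
```

The job is handed in at about 30 s: the bottle stands upright in the round dish, the laryngoscope lies flat in the tray, the jar and beaker are unmoved, and the drawer was pulled to its stop, though easing the grip before release may have let it back 1–2 mm, which I did not re-check.

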